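# Start the melter, then switch on and zero the scale

## Robot

A 6-joint arm with a two-finger parallel gripper is mounted at the origin on a cart in front of the work surface, level with it; the furniture and walls round the work are solid. World frame = base frame: x ahead of the robot, y to its left, z up, the work surface at z = 0. Lengths are in m, angles in rad, forces in N, time in s.
With the tool pointing down it reaches from about 0.4 to 0.825 m from the base axis. Payload 7 kg.
Tool frame: the origin (TCP) lies at the very end of the fingers, on their centre line; the grasp point (between the pads) lies 19 mm behind it (tcp_to_grasp is the distance from the TCP to the grasp point, in m); x points along the fingers, z is the direction in which the jaws open and shut, and the axes are right-handed (so a half turn about x gives the same grasp; the last joint's range is limited). The gripper opens to 88 mm and grips with 3 to 60 N. Pads are 19 mm wide; open, the fingers measure 130 mm over their backs; the gripper's body (78 mm by 193 mm) begins 47 mm behind the grasp point.
Start: joints at [-0.862, 0.359, 0.012, 0, -1.224, -0.288], TCP at [0.276, -0.616, 0.227] pointing down, gripper open.
Joint ranges: [-3.07, 3.07], [-1.43, 2.12], [-1.02, 1.25], [-3.03, 1.67], [-3.05, -0], [-3.03, 3.03]. Speed limits (rad/s): [2.39, 2.39, 3.01, 3.14, 3.14, 3.14].

## Interface

Orientations are given as [roll, pitch, yaw] about the fixed x, y, z axes, in that order (R = Rz(yaw) Ry(pitch) Rx(roll)).
In Python, from station import get_state, grab_frame, job_done, tcp_to_grasp gives the robot as it stands. The module is installed in compiled form; this text tells all that it offers.
- The arm moves only by the shell command python3 -m crank 'ROWS' [FORCE]. ROWS is JSON, a list of rows, each a list of 7 numbers: the shift along the tool's x, y, z in m, then the turn, a rotation vector about the tool's x, y, z in rad, then the opening, from 0 (shut) to 1 (fully open). In form: [[x, y, z, wx, wy, wz, fingers], ...]. A call has 1 to 10 rows; each row is the pose to reach, as a shift and turn from the pose commanded when the call began, along the tool's axes at that moment; what a row does not reach only later rows make up. A row lasts 1/8 s, in which the tool goes at most 62.5 mm and 10.7 degrees, less where a joint would pass 70% of its speed; a pose out of reach is approached as far as the arm can. A call with a gripper value outside its range is refused whole. The fingers move at their own pace and stop on an object; FORCE is the grip in N (left out, the last holds). Time passes only in rows, so rows that repeat a pose let the fingers close. It gives the time, the measured TCP pose, the force and the opening at its end, in the units of the state.
- get_state(): the state, without advancing time (a new reading comes with each control period).
- grab_frame(name): name is "scene" or "side" or "wrist"; returns a dict with "pixels" (400x640x3 uint8, red, green, blue), "vfov" (degrees; the focal length in pixels is half the picture's height over the tangent of half this angle, whatever the lens; pixels are square), "cx", "cy" (the principal point, pixels), "extrinsics" (4x4, takes a point from world to camera coordinates). Camera axes: x right, y up, looking along -z (the intrinsics and any distortion apply to the point x, -y, -z); pixel columns grow to the right and rows downward; lengths in m; the calibration is good to about 2 mm. A picture is of the moment at which its call begins. There is no depth.
- job_done(): hands the job in, once; it reports no verdict.
The state is a dict: "t": time; "q": joint angles; "qd": joint speeds; "joint_efforts": joint torques, N m; "eef_pos": TCP position; "ee_rot": TCP orientation; "force": force on the tool from outside, world axes, zero at the start; "moment": the same for the moment, N m; "width": finger opening in m.
Only numpy, scipy, OpenCV 4.12 (cv2) and the standard library are available. Lean on these libraries where they do the work, as an engineer would, in place of code of your own. Each camera call takes 0.05 s, during which the arm holds its last target.

## Task

Get the chocolate station ready for weighing, touching everything only lightly with the fingertips. First press in the upper half of the rocker switch on the front of the melter in front of you, so that it starts to warm up; then press the power key of the kitchen scale beside it, the key at the corner, all the way down and let it go; then do the same with the tare key next to it, to zero the scale under the small bowl on its pan. Do not pick anything up, and leave the melter's dial, the scale, the bowl and the other things on the table where they are.

Things in the scene. Friction and masses are not known exactly. Their poses are not given: they have to be found in the camera images.
- melter: Box-shaped electric chocolate melter, 256 deep (x) x 278 wide (y) mm; body 115 mm high, lid 129, black lid knob 155. Fixed. Origin: under its centre, on the table; its own -x points out of the front, which leans back 0.08 rad and carries a round dial (left) and a small rocker switch (right). Stands left or right of the scale, turned up to 0.3 rad.
- rocker_top (a point): Middle of the face of the rocker's upper half: the spot to press, along the melter's own +x. 69 mm above the table, 48 mm right of the melter's centre (own -y), 114 mm in front of it. The rocker is 20 mm wide, 13 mm high, pivots 4 mm below this spot; the upper half stands 3 to 5 mm proud of the panel and moves in about 1.5 mm. The dial begins 56 mm to its left.
- melter_switch (a joint): Tilt of the rocker (rad): about 0.2 = off, lower half in; 0 = on, upper half fully in. Slick plastic: a push of 2 to 4 N on its upper half moves it, it stops hard when fully in, and it stays where it is left.
- dial_mark (a point): Point on the rim of the melter's temperature dial; it turns with the dial. The dial is 38 mm across, stands 17 mm proud of the front, its middle 37 mm left of the melter's centre (own +y), 68 mm above the table. Its setting must stay.
- scale: White kitchen scale with a steel pan, loose, 199 deep (x) x 174 wide (y) x 35 mm high, about 0.4 kg. Origin: under its centre, on the table; its own -x points out of the front. Its front panel (top at 26 mm) has a display and, right of it, two round keys: tare, then power at the corner. The pan (top at 35 mm) begins 25 mm behind the middle of the keys. Turned up to 0.3 rad.
- power_key (a point): Middle of the top of the scale's power key: a round key 12 mm across, top 29 mm above the table, the right-hand (outer, own -y) one of the two; 72 mm in front of the scale's centre and 62 mm to the right. Pressed straight down.
- scale_power (a joint): How far the power key is down (m): 0 = up, 0.0015 = fully down. A spring pushes it back; it takes 1 N to start and 7 N to be fully down, where it stops hard.
- tare_key (a point): Middle of the top of the scale's tare key: same size and height as the power key, 27 mm to the left of it (own +y), between it and the display. Pressed straight down.
- scale_tare (a joint): How far the tare key is down (m): 0 = up, 0.0015 = fully down; spring as for the power key.
- drops_bowl: Small steel bowl with chocolate drops, 117 mm across, 45 mm high, standing loose on the scale's pan, its front rim about 40 mm behind the middle of the keys. Origin: centre of its underside.
- ring_cutter: Plain steel ring cutter, 67 mm across, 28 mm high, lying by the front edge of the table. A bystander: leave it where it is. Origin: centre of its underside.
- nozzle_tall: Steel piping nozzle standing on its wide end, 30 mm across, 40 mm high, by the front edge. A bystander: leave it where it is. Origin: centre of its underside.
- nozzle_small: Smaller steel piping nozzle, 24 mm across, 32 mm high, between the two machines. A bystander: leave it where it is. Origin: centre of its underside.
- scissors: Scissors lying flat, 86x182x8 mm, near the front edge on the right. A bystander: leave it where it is. Origin: centre of its underside.
- palette_knife: Cranked palette knife with a wooden handle lying flat, 245x23x14 mm, near the front edge on the left. A bystander: leave it where it is. Origin: centre of its underside.
- spatula: Silicone spatula, 262x58x13 mm, lying on the right. A bystander: leave it where it is. Origin: centre of its underside.
Not all that is in view belongs to the job. Leave any purple look-alike of the drops_bowl alone.

How it is judged:
On the way, in this order (a step that is already met when the one before it is completed fails the run):
1. the melter's rocker is pressed over to on, before the scale is touched (value of joint melter_switch below 0.105 rad), for 0.1 s.
2. the scale's power key is pressed down (value of joint scale_power above 0.001 m and value of joint scale_tare below 0.0005 m), for 0.05 s.
3. the power key is let go (value of joint each of scale_power, scale_tare below 0.0005 m), for 0.1 s.
4. the tare key is pressed down (value of joint scale_tare above 0.001 m and value of joint scale_power below 0.0005 m), for 0.05 s.
At the end, for the whole second after the job is handed in: The rocker is over to on (past the middle, tilt under 0.105 rad), both keys have sprung back up (under 0.5 mm down), the scale is within 12 mm and the bowl within 15 mm of where they stood, upright and at rest, and the dial's rim is within 6 mm of its setting (all of step 3 and value of joint melter_switch below 0.105 rad and distance of scale from where it was at the start of the episode below 0.012 m and angle between scale's own z axis and vertical below 0.05 rad and linear speed of each of scale, drops_bowl below 0.02 m/s and distance of drops_bowl from where it was at the start of the episode below 0.015 m and angle between drops_bowl's own z axis and vertical below 0.08 rad and distance of dial_mark from where it was at the start of the episode below 0.006 m); the robot touches nothing.
It fails at once if a key of the scale is pressed before the melter is on, or both keys together ((value of joint melter_switch above 0.13 rad and value of joint any of scale_power, scale_tare above 0.0008 m) or value of joint each of scale_power, scale_tare above 0.0008 m).
It fails at once if the melter or the scale is touched harder than 30 N (contact force between any of the fingers, the arm and melter above 30 N or contact force between any of the fingers, the arm and scale above 30 N).
It fails at once if the melter's dial is turned (its rim moves over 6 mm) (distance of dial_mark from where it was at the start of the episode above 0.006 m).
It fails at once if the scale is shifted over 12 mm or the bowl over 15 mm, or one is lifted or tipped (distance of scale from where it was at the start of the episode above 0.012 m or height (world z) of scale above 0.008 m or angle between scale's own z axis and vertical above 0.1 rad or distance of drops_bowl from where it was at the start of the episode above 0.015 m or height (world z) of drops_bowl above 0.045 m or angle between drops_bowl's own z axis and vertical above 0.2 rad).
It fails at once if a bystander is moved over 15 mm (distance of any of ring_cutter, nozzle_tall, nozzle_small, scissors, palette_knife, spatula from where it was at the start of the episode above 0.015 m).
It also fails if it takes over 51 s, if anything falls off the work surface, if the arm or the gripper's body presses on something with over 40 N, if the wrist force passes 120 N, or if a joint passes its speed limit or range.

## Working session

There is one attempt and no reset: what is moved stays moved. The work goes in short steps, Python scripts to look and compute and a shell command to move; the robot and the scene stay as the last step left them, time stands still between calls to the robot, and variables do not carry over. Pictures are saved under pics/ and viewed, and the job is handed in when it is done.

```bash
mkdir -p pics; ls; python3 - <<'E'
from station import *
import cv2,numpy as np
s=get_state();print({k:np.round(v,3).tolist() for k,v in s.items()}, tcp_to_grasp)
for n in("scene","side","wrist"):
    f=grab_frame(n);cv2.imwrite(f"pics/{n}0.png",f["pixels"][:,:,::-1])
    print(n,[ (k,np.round(v,3).tolist()) for k,v in f.items() if k!="pixels"])
E
```

```text
pics
{'t': 0.0, 'q': [-0.862, 0.359, 0.011, -0.0, -1.224, -0.288], 'qd': [-0.001, -0.002, -0.0, 0.001, 0.002, 0.0], 'joint_efforts': [-0.0, -58.271, 29.306, 6.998, 0.007, -0.0], 'eef_pos': [0.276, -0.616, 0.226], 'ee_rot': [0.078, 1.569, 2.07], 'force': [-0.175, 0.696, -0.386], 'moment': [-0.031, 0.009, -0.013], 'width': 0.088} 0.0188
scene [('vfov', 43.379), ('cx', 312.093), ('cy', 202.441), ('extrinsics', [[0.498, -0.867, 0.018, -0.308], [0.606, 0.362, 0.708, -0.35], [-0.621, -0.342, 0.706, -1.599], [0.0, 0.0, 0.0, 1.0]])]
side [('vfov', 51.155), ('cx', 317.332), ('cy', 196.971), ('extrinsics', [[-0.987, -0.163, -0.012, 0.516], [0.081, -0.552, 0.83, -0.134], [-0.142, 0.818, 0.557, -1.155], [0.0, 0.0, 0.0, 1.0]])]
wrist [('vfov', 67.223), ('cx', 321.416), ('cy', 196.564), ('extrinsics', [[-0.41, 0.912, 0.002, 0.674], [-0.879, -0.395, -0.267, 0.033], [-0.243, -0.112, 0.964, -0.39], [0.0, 0.0, 0.0, 1.0]])]
```

View pics/scene0.png

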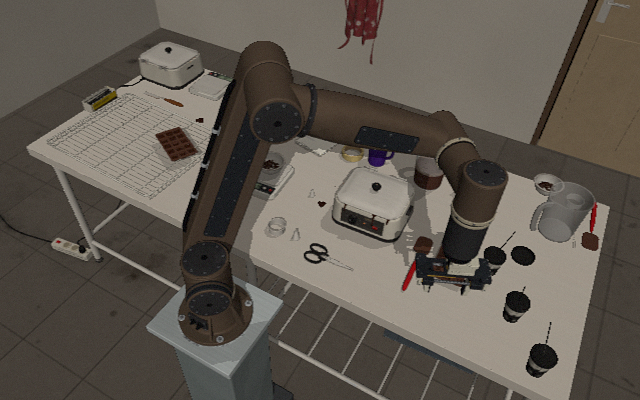

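View pics/side0.png

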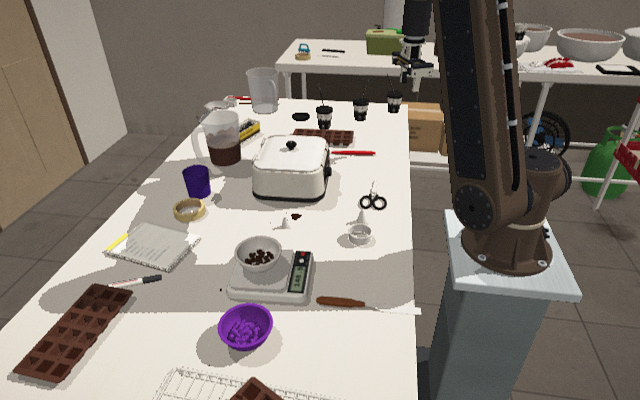

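View pics/wrist0.png

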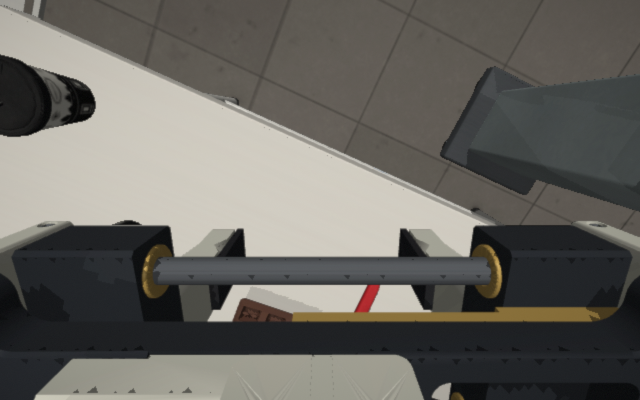

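The scene view shows the melter at about (375,200), its dial and rocker on the front at about (350-375,218), and the scale at (272,180) partly behind the arm. The side view shows the melter at (290,168), the scale at (272,270) with the steel bowl at (258,253), and the purple look-alike at (245,327). I'll take enlarged crops next.

```bash
cat > h.py <<'E'
import numpy as np,cv2
from station import *
def crop(img,x0,y0,x1,y1,k,name):
    c=cv2.resize(img[y0:y1,x0:x1],None,fx=k,fy=k,interpolation=cv2.INTER_CUBIC)
    cv2.imwrite("pics/"+name,c)
def foc(f): return 200/np.tan(np.radians(f["vfov"])/2)
def proj(f,P):
    P=np.atleast_2d(P);E=f["extrinsics"];c=P@E[:3,:3].T+E[:3,3]
    F=foc(f);return np.c_[f["cx"]+F*c[:,0]/-c[:,2],f["cy"]-F*c[:,1]/-c[:,2]]
def ray(f,u,v):
    E=f["extrinsics"];F=foc(f);d=np.array([(u-f["cx"])/F,-(v-f["cy"])/F,-1.])
    return -E[:3,:3].T@E[:3,3],E[:3,:3].T@d
def atz(f,u,v,z):
    o,d=ray(f,u,v);return o+d*(z-o[2])/d[2]
def body(x,y,a,p):
    p=np.atleast_2d(p);c,s=np.cos(a),np.sin(a)
    return np.c_[x+c*p[:,0]-s*p[:,1],y+s*p[:,0]+c*p[:,1],p[:,2]]
E
python3 - <<'E'
from h import *
a=cv2.imread("pics/scene0.png");b=cv2.imread("pics/side0.png")
crop(a,320,160,420,245,8,"c1.png");crop(a,240,150,310,210,10,"c2.png");crop(b,215,225,325,310,7,"c3.png");crop(b,240,130,340,210,8,"c4.png")
E
```

```text
(no output)
```

View pics/c1.png

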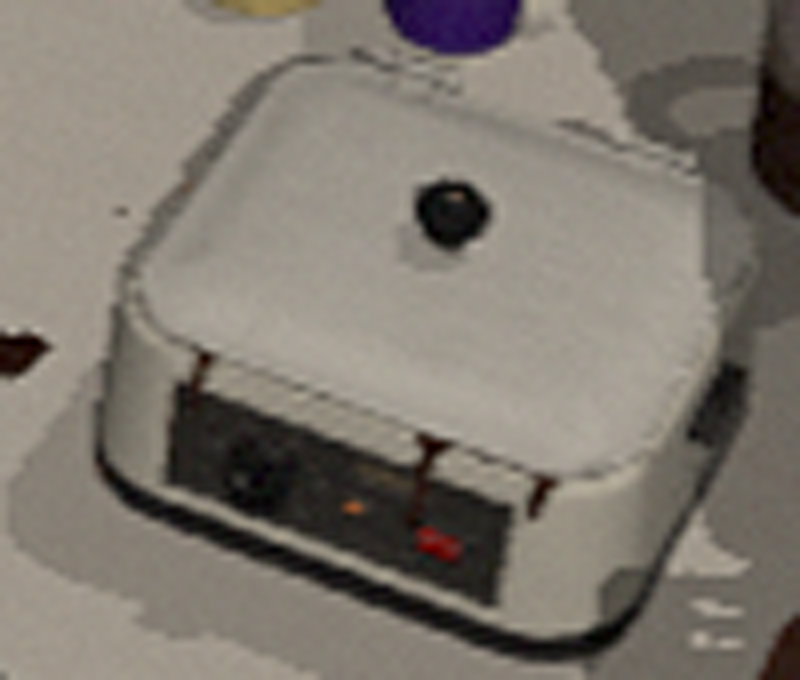

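View pics/c2.png

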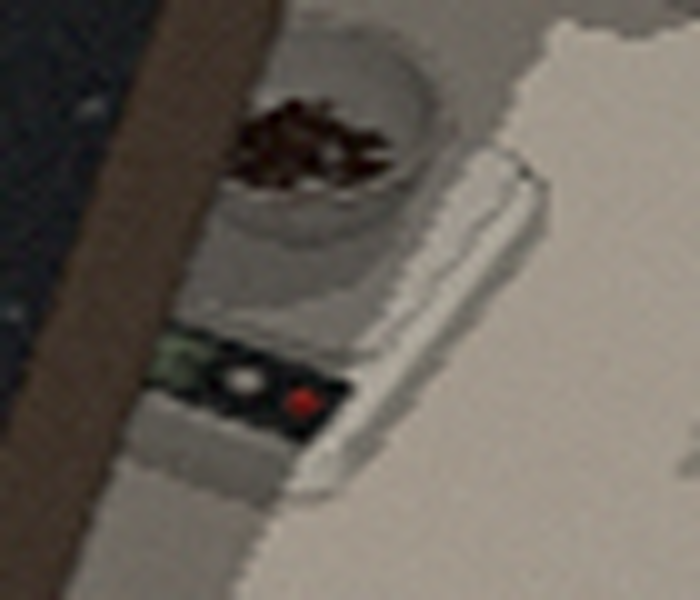

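View pics/c3.png

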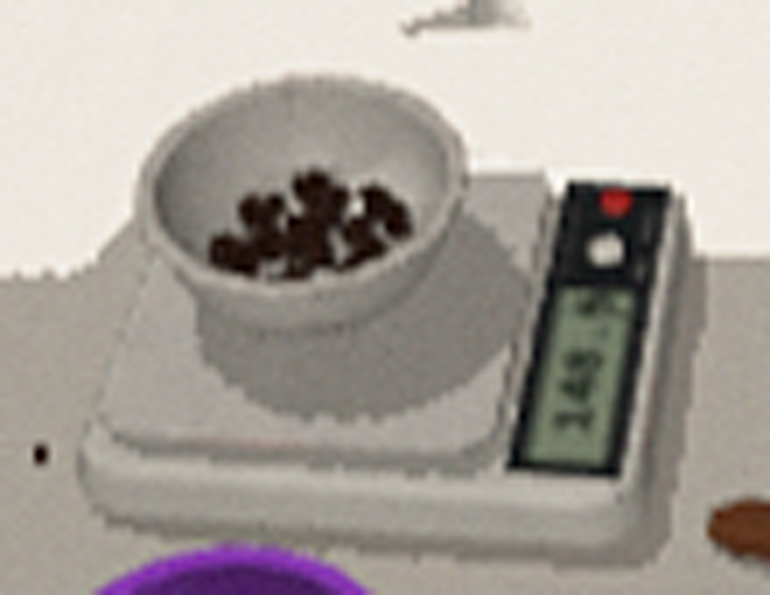

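View pics/c4.png

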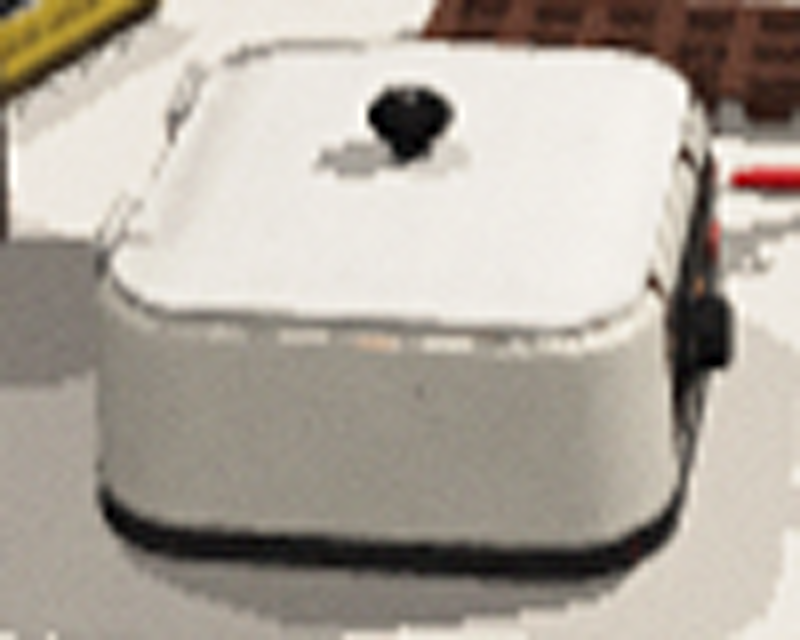

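The enlarged crops settle which parts are meant. In the scene view, the red rocker is at (374.8,227.9), the dial at (351.9,219.8), the red corner power key at (270.4,190.1) and the white tare key at (264.5,187.8). In the side view, power is at (303.1,253.7) and tare at (301.4,260.7). Next I'll triangulate and fit the poses.

```bash
cat > fit.py <<'E'
from h import *
from scipy.optimize import least_squares
A=grab_frame("scene");B=grab_frame("side")
print("power",atz(A,270.4,190.1,.029),atz(B,303.1,253.7,.029))
print("tare",atz(A,264.5,187.8,.029),atz(B,301.4,260.7,.029))
print("rocker z.0655",atz(A,374.75,227.9,.065),atz(B,329.1,160,.066))
print("dial",atz(A,351.9,219.8,.068),atz(B,329.4,171.5,.068)); print("knob",atz(A,376.9,184.6,.15),atz(B,291.25,143,.15))
def fit(obs,x0):
    r=least_squares(lambda x:np.concatenate([(proj(f,body(*x,p))[0]-uv) for f,p,uv in obs]),x0)
    print(np.round(r.x,4),np.round(r.fun.reshape(-1,2),2).tolist());return r.x
pk=(-.072,-.062,.029);tk=(-.072,-.035,.029)
m=fit([(A,(-.113,-.048,.065),(374.75,227.9)),(A,(-.137,.037,.068),(351.9,219.8)),(A,(0,0,.15),(376.9,184.6)),
 (B,(0,0,.15),(291.25,143)),(B,(-.137,.037,.068),(329.4,171.5))],(.6,-.1,0))
s=fit([(A,pk,(270.4,190.1)),(A,tk,(264.5,187.8)),(B,pk,(303.1,253.7)),(B,tk,(301.4,260.7)),
 (B,(-.09,.087,.0),(305,305))][:4],(.6,.1,0))
print("rocker_top",body(*m,(-.114,-.048,.069)),"power",body(*s,pk),"tare",body(*s,tk))
E
python3 fit.py
```

```text
power [0.53786459 0.14191796 0.029     ] [0.53565408 0.14803784 0.029     ]
tare [0.53696441 0.16887652 0.029     ] [0.53484833 0.17500489 0.029     ]
rocker z.0655 [ 0.53365103 -0.30311279  0.065     ] [ 0.52999343 -0.29667229  0.066     ]
dial [ 0.52468484 -0.21687813  0.068     ] [ 0.51763595 -0.21623845  0.068     ]
knob [ 0.6550483  -0.24567718  0.15      ] [ 0.64689324 -0.24121306  0.15      ]
[ 0.653  -0.2493  0.0267] [[0.17, -1.68], [-1.45, 1.59], [0.67, 0.68], [-1.3, -1.21], [0.77, 0.11]]
[0.6068 0.2093 0.0312] [[-0.84, -0.12], [-0.84, -0.13], [-0.19, -0.78], [-0.18, -0.81]]
rocker_top [[ 0.54031518 -0.30027981  0.069     ]] power [[0.53673284 0.14510408 0.029     ]] tare [[0.5358916  0.17209097 0.029     ]]
```

```bash
cat >> h.py <<'E'
from scipy.spatial.transform import Rotation as Rn
def cur():
    s=get_state();return np.array(s["eef_pos"]),Rn.from_euler("xyz",s["ee_rot"])
def target(heading,down,sgn=1):
    x=np.array([np.cos(heading)*np.cos(down),np.sin(heading)*np.cos(down),-np.sin(down)])
    z=sgn*np.array([-np.sin(heading),np.cos(heading),0]);y=np.cross(z,x)
    return Rn.from_matrix(np.c_[x,y,z])
def delta(p,R,T):
    """tool-frame shift and rotvec from current"""
    P,R0=cur();print("cur",P.round(4),"tool shift",R0.inv().apply(np.array(p)-P).round(4),"rotvec",(R0.inv()*T).as_rotvec().round(3))
E
python3 - <<'E'
from h import *
P,R=cur();print(R.as_matrix().round(3))
f=grab_frame("wrist");E=f["extrinsics"];print("campos",-E[:3,:3].T@E[:3,3])
A=grab_frame("scene");B=grab_frame("side")
print("cups",atz(A,495,270,0),atz(A,515,315,0),"tcp proj",proj(A,P),proj(B,P))
print("nozzles",atz(B,287,227,0),atz(B,361,220,0),"ring",atz(B,360,240,0),"sciss",atz(B,372,200,0))
for sg in(1,-1):
  for d in (1.57,0.8): delta((.45,-.3,.2),R,target(.027,d,sg))
E
```

```text
[[-0.    -0.913 -0.408]
 [ 0.001 -0.408  0.913]
 [-1.     0.     0.001]]
campos [ 0.21040139 -0.64519757  0.38348555]
cups [ 0.62529082 -0.72543223  0.        ] [ 0.47822265 -0.83044321  0.        ] tcp proj [[444.1112921  290.71304907]] [[408.14295642  86.55455235]]
nozzles [0.61239531 0.00750594 0.        ] [ 0.39903019 -0.05907548  0.        ] ring [0.39455553 0.0350951  0.        ] sciss [ 0.37229028 -0.17119605  0.        ]
cur [ 0.2757 -0.6161  0.2264] tool shift [ 0.0265 -0.2882  0.2173] rotvec [ 0.394  0.    -0.001]
cur [ 0.2757 -0.6161  0.2264] tool shift [ 0.0265 -0.2882  0.2173] rotvec [ 0.374  0.152 -0.761]
cur [ 0.2757 -0.6161  0.2264] tool shift [ 0.0265 -0.2882  0.2173] rotvec [-2.748e+00  1.000e-03  1.000e-03]
cur [ 0.2757 -0.6161  0.2264] tool shift [ 0.0265 -0.2882  0.2173] rotvec [-2.566  1.041  0.208]
```

```bash
python3 - <<'E'
from h import *
delta((.40,-.3,.16),0,target(.027,.8))
E
```

```text
cur [ 0.2757 -0.6161  0.2264] tool shift [ 0.0665 -0.2426  0.2377] rotvec [ 0.374  0.152 -0.761]
```

```bash
python3 -m crank '[[0.01,-0.04,0.04,0.06,0.025,-0.125,0],[0.02,-0.08,0.08,0.12,0.05,-0.25,0],[0.03,-0.12,0.12,0.18,0.075,-0.375,0],[0.04,-0.16,0.16,0.24,0.1,-0.5,0],[0.05,-0.2,0.2,0.3,0.125,-0.63,0],[0.0665,-0.243,0.238,0.374,0.152,-0.761,0],[0.0665,-0.243,0.238,0.374,0.152,-0.761,0],[0.0665,-0.243,0.238,0.374,0.152,-0.761,0]]' 20
python3 - <<'E'
from h import *
for n in("scene","side","wrist"):
    f=grab_frame(n);cv2.imwrite(f"pics/{n}1.png",f["pixels"][:,:,::-1])
s=get_state();print({k:np.round(v,3).tolist() for k,v in s.items()})
E
```

```text
t: 1.4
eef_pos: [0.4002, -0.3004, 0.1607]
ee_rot: [-1.574, 0.8, 0.026]
force: [-0.4, -0.2, 0.2]
width: 0.0133
{'t': 1.55, 'q': [-0.807, -0.006, -0.539, -0.936, -0.694, -0.094], 'qd': [-0.001, 0.003, -0.003, -0.007, -0.0, 0.001], 'joint_efforts': [0.003, -25.124, 25.256, 2.352, 0.239, 0.018], 'eef_pos': [0.401, -0.301, 0.161], 'ee_rot': [-1.573, 0.8, 0.026], 'force': [0.048, -0.01, 1.147], 'moment': [-0.09, 2.337, -0.003], 'width': 0.003}
```

View pics/wrist1.png

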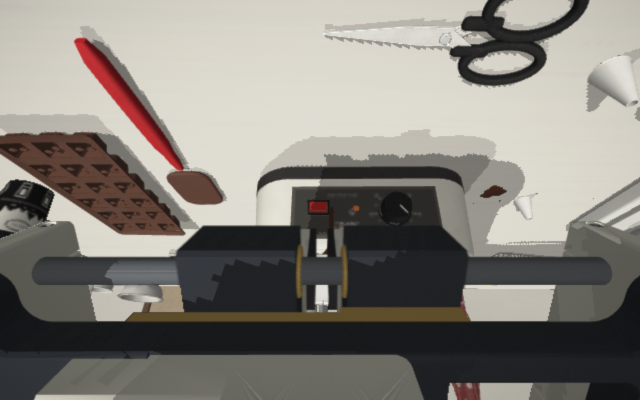

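View pics/side1.png

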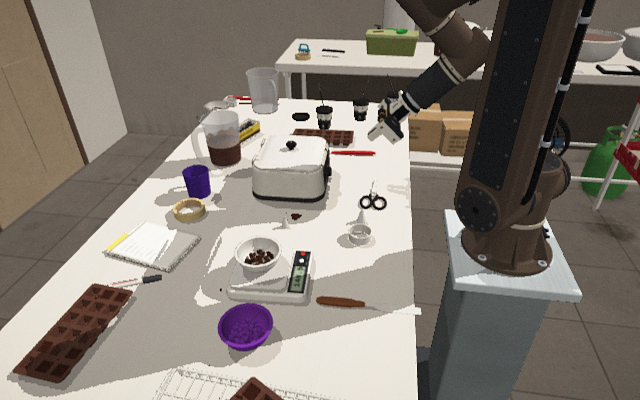

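View pics/scene1.png

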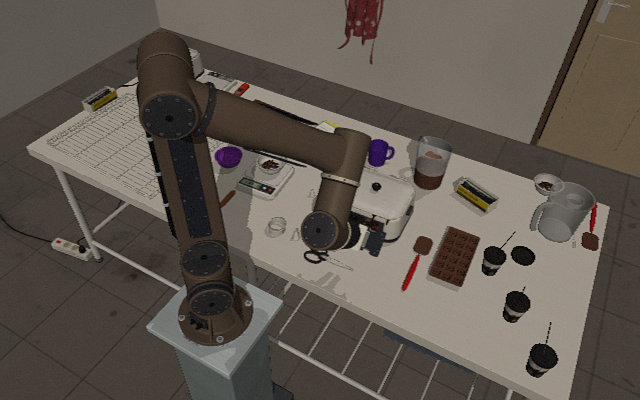

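The wrist view (upside down) shows the rocker at about (318,206) and the dial at (397,208). The arm is clear of everything. I'll enlarge it and refine with the wrist and side views; the scale is now unobstructed in both fixed views.

```bash
python3 - <<'E'
from h import *
a=cv2.imread("pics/wrist1.png");crop(a,240,160,480,260,3.3,"d1.png");crop(a,290,185,350,225,12,"d3.png")
b=cv2.imread("pics/scene1.png");crop(b,230,145,310,205,9,"d2.png")
E
```

```text
(no output)
```

View pics/d1.png

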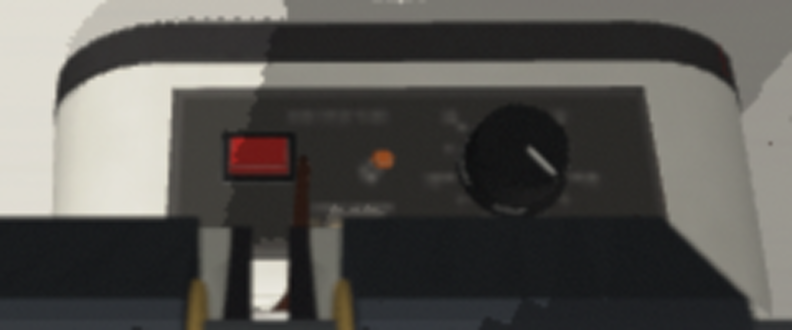

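View pics/d3.png

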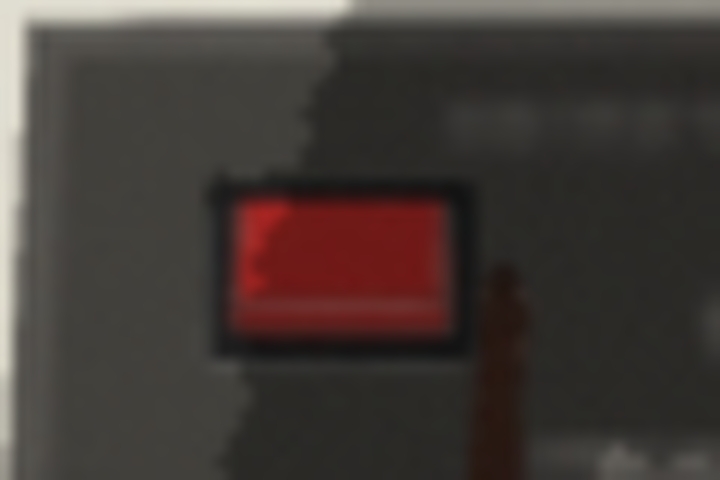

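View pics/d2.png

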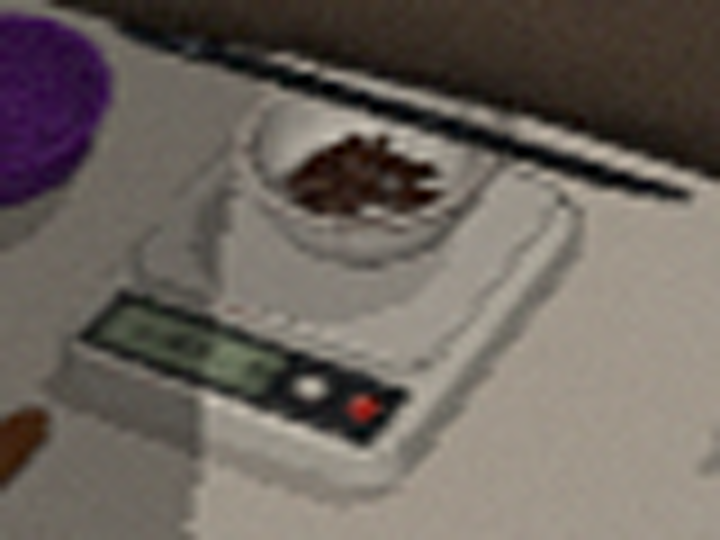

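```bash
python3 - <<'E'
from h import *
from scipy.optimize import least_squares
W=grab_frame("wrist");A=grab_frame("scene");B=grab_frame("side")
E=W["extrinsics"];print("cam",-E[:3,:3].T@E[:3,3])
def atx(f,u,v,x):
    o,d=ray(f,u,v);return o+d*(x-o[0])/d[0]
print("rocker",atx(W,318.6,207.1,.541),atz(W,318.6,207.1,.065));print("dial",atx(W,396.7,207.9,.522),atz(W,396.7,207.9,.068))
# panel bottom corners etc + all
obs=[(W,(-.114,-.048,.065),(318.6,207.1),3),(W,(-.137,.037,.068),(396.7,207.9),3),
(A,(-.113,-.048,.065),(374.75,227.9),1),(A,(0,0,.15),(376.9,184.6),1),(B,(0,0,.15),(291.25,143),1),(B,(-.137,.037,.068),(329.4,171.5),1)]
r=least_squares(lambda x:np.concatenate([w*(proj(f,body(*x,p))[0]-uv) for f,p,uv,w in obs]),(.65,-.25,0))
print(r.x.round(4),r.fun.reshape(-1,2).round(1).tolist());m=r.x
rt=body(*m,(-.114,-.048,.069))[0];print("rocker_top",rt)
P,_=cur();print("tip proj wrist",proj(W,P))
E
```

```text
cam [ 0.23928315 -0.30473041  0.22303143]
rocker [ 0.541      -0.29919782  0.06033601] [ 0.53235068 -0.29935642  0.065     ]
dial [ 0.522      -0.21560618  0.07016024] [ 0.5259951  -0.21434675  0.068     ]
[ 0.6546 -0.2699 -0.1473] [[-3.6, 3.1], [4.2, -1.9], [-0.3, -0.6], [6.1, 2.4], [-0.4, -4.0], [-2.2, 0.3]]
rocker_top [ 0.53480733 -0.3006285   0.069     ]
tip proj wrist [[321.32204683 244.40765689]]
```

```bash
python3 - <<'E'
from h import *
from scipy.optimize import least_squares
W=grab_frame("wrist");A=grab_frame("scene");B=grab_frame("side")
L=(-.127,.037,.069)
obs=[(W,(-.113,-.048,.065),(318.6,207.1),2),(W,L,(396.7,207.9),2),
(A,(-.113,-.048,.065),(374.75,227.9),1),(A,L,(351.9,219.8),1),(A,(0,0,.15),(376.9,184.6),1),(B,(0,0,.15),(291.25,143),1),(B,L,(329.4,171.5),1)]
r=least_squares(lambda x:np.concatenate([w*(proj(f,body(*x,p))[0]-uv) for f,p,uv,w in obs]),(.65,-.25,0))
print(r.x.round(4),r.fun.reshape(-1,2).round(1).tolist());m=r.x
rt=body(*m,(-.114,-.048,.069))[0];print("rocker_top",rt)
# panel bottom edge in wrist: x along edge at z~.045
for u,v in((292.1,187.3),(434.8,186.4)): print(atz(W,u,v,.045))
E
```

```text
[ 0.648  -0.2546 -0.0274] [[-1.3, 2.0], [1.4, -1.2], [-0.9, -0.4], [-1.0, -0.0], [1.4, 2.0], [0.6, -1.8], [-1.4, -0.0]]
rocker_top [ 0.53269867 -0.29945644  0.069     ]
[ 0.52305235 -0.32849386  0.045     ]
[ 0.51665557 -0.17077995  0.045     ]
```

```bash
python3 - <<'E'
from h import *
b=cv2.imread("pics/side1.png");crop(b,350,90,410,150,10,"e1.png")
P,R=cur();B=grab_frame("side")
pts=[P,P+R.apply((0,-.0095,0)),P+R.apply((0,.0095,0)),P+R.apply((-.03,0.,0))]
print(((proj(B,pts)-[350,90])*10).round(0))
E
```

```text
[[186. 470.]
 [166. 451.]
 [206. 489.]
 [254. 413.]]
```

View pics/e1.png

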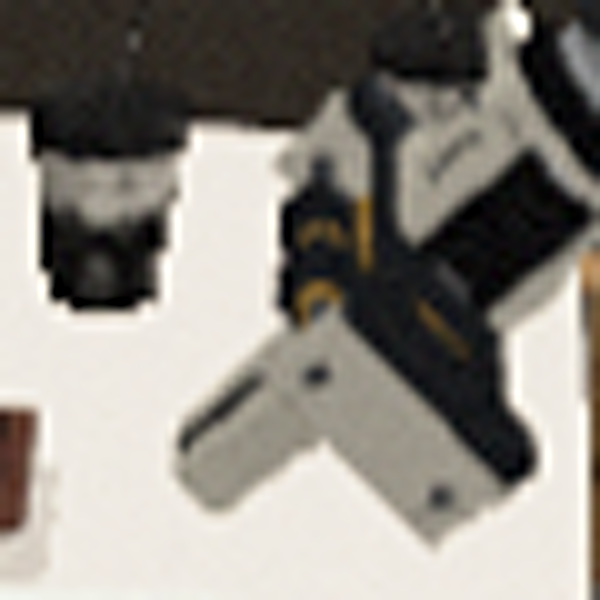

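```bash
python3 - <<'E'
from h import *
delta((.508,-.2995,.063),0,target(.03,.8))
P,R=cur();print("unit +x world(melter) in tool",R.inv().apply([np.cos(.03),np.sin(.03),0]).round(4))
E
```

```text
cur [ 0.4003 -0.2997  0.16  ] tool shift [ 0.1446 -0.0096 -0.0027] rotvec [-0.002 -0.002  0.   ]
unit +x world(melter) in tool [ 0.6969 -0.7172  0.0031]
```

```bash
python3 -m crank '[[0.03,-0.002,-0.001,0,0,0,0],[0.06,-0.004,-0.001,0,0,0,0],[0.09,-0.006,-0.002,0,0,0,0],[0.12,-0.008,-0.002,0,0,0,0],[0.145,-0.0096,-0.003,0,0,0,0],[0.145,-0.0096,-0.003,0,0,0,0]]'
python3 - <<'E'
from h import *
for n in("scene","side","wrist"):
    f=grab_frame(n);cv2.imwrite(f"pics/{n}2.png",f["pixels"][:,:,::-1])
b=cv2.imread("pics/side2.png");crop(b,270,120,350,190,10,"f1.png")
b=cv2.imread("pics/wrist2.png");crop(b,220,140,420,290,4,"f2.png")
E
```

```text
t: 2.65
eef_pos: [0.5085, -0.2994, 0.061]
ee_rot: [-1.568, 0.802, 0.029]
force: [-0.2, -0.5, -0.9]
width: 0.0004
```

View pics/f1.png

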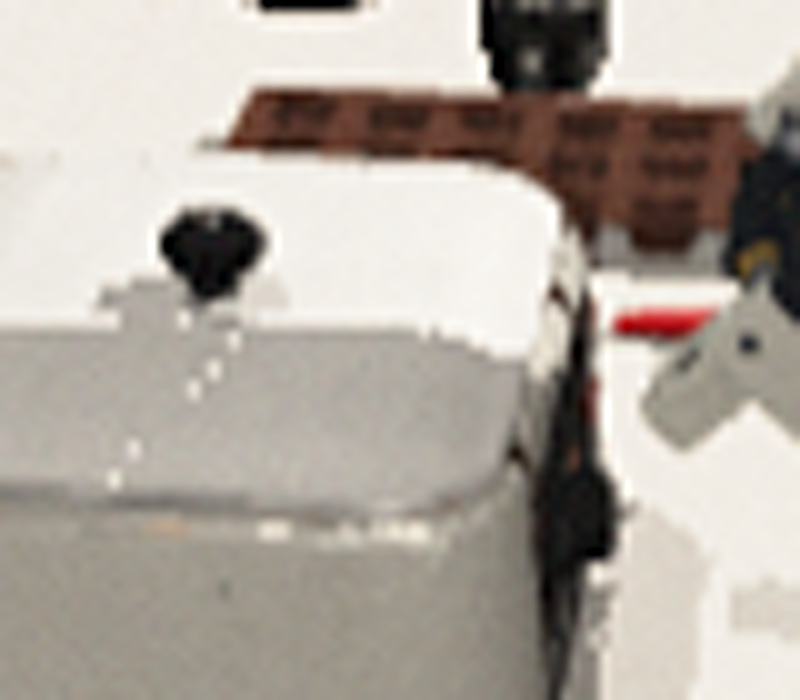

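View pics/f2.png

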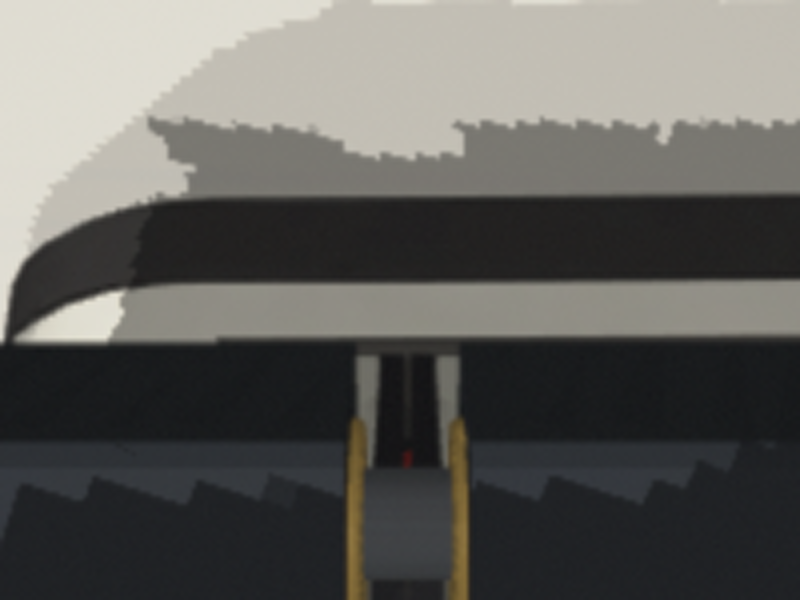

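The tip stands about 18 mm in front of the rocker (side crop: tip (645,400), rocker (595,390)). In the wrist view the red of the rocker shows exactly between the fingers at (322,254). Next is a guarded approach.

```bash
python3 -m crank '[[0.0024,-0.005,0,0,0,0,0],[0.0049,-0.0085,0,0,0,0,0],[0.0063,-0.0099,0,0,0,0,0],[0.0063,-0.0099,0,0,0,0,0]]'
```

```text
t: 3.3
eef_pos: [0.5199, -0.2993, 0.0653]
ee_rot: [-1.571, 0.799, 0.027]
force: [-0.2, 0.1, 0.3]
width: 0.0007
```

```bash
python3 -m crank '[[0.002,0.002,0,0,0,0,0],[0.0027,0.0013,0,0,0,0,0],[0.0034,0.0006,0,0,0,0,0],[0.0034,0.0006,0,0,0,0,0]]'; for i in 1; do python3 -m crank '[[0.0007,-0.0007,0,0,0,0,0],[0.0007,-0.0007,0,0,0,0,0]]'; done
```

```text
t: 3.8
eef_pos: [0.5218, -0.2994, 0.0623]
ee_rot: [-1.571, 0.8, 0.027]
force: [-0.2, -0.7, -0.6]
width: 0.0008
t: 4.05
eef_pos: [0.5228, -0.2993, 0.0623]
ee_rot: [-1.571, 0.8, 0.027]
force: [-0.3, -0.5, -0.2]
width: 0.0
```

```bash
python3 -m crank '[[0.0007,-0.0007,0,0,0,0,0],[0.0007,-0.0007,0,0,0,0,0]]';python3 -m crank '[[0.0007,-0.0007,0,0,0,0,0],[0.0007,-0.0007,0,0,0,0,0]]'
```

```text
t: 4.3
eef_pos: [0.5236, -0.2993, 0.0622]
ee_rot: [-1.571, 0.8, 0.027]
force: [-0.7, -0.3, 0.4]
width: 0.0002
t: 4.55
eef_pos: [0.5244, -0.2993, 0.0622]
ee_rot: [-1.571, 0.8, 0.027]
force: [-2.6, -0.3, 1.1]
width: 0.0004
```

```bash
python3 -m crank '[[0.0003,-0.0004,0,0,0,0,0],[0.0003,-0.0004,0,0,0,0,0]]';python3 -m crank '[[0.0004,-0.0003,0,0,0,0,0],[0.0004,-0.0003,0,0,0,0,0]]';python3 -m crank '[[0.0003,-0.0004,0,0,0,0,0],[0.0003,-0.0004,0,0,0,0,0]]'
```

```text
t: 4.8
eef_pos: [0.5249, -0.2992, 0.0622]
ee_rot: [-1.571, 0.8, 0.027]
force: [-4.7, 1.1, 3.0]
width: 0.0003
t: 5.05
eef_pos: [0.5251, -0.2992, 0.0621]
ee_rot: [-1.571, 0.8, 0.027]
force: [-6.7, -0.2, 3.3]
width: 0.0002
t: 5.3
eef_pos: [0.5252, -0.2992, 0.062]
ee_rot: [-1.571, 0.801, 0.027]
force: [-8.6, -0.5, 3.7]
width: 0.0007
```

```bash
python3 -m crank '[[0.0007,-0.0007,0,0,0,0,0],[0.0007,-0.0007,0,0,0,0,0]]'; python3 - <<'E'
from h import *
b=grab_frame("side")["pixels"][:,:,::-1];crop(b,300,130,360,180,12,"g1.png")
E
```

```text
t: 5.55
eef_pos: [0.5254, -0.2992, 0.0617]
ee_rot: [-1.571, 0.802, 0.027]
force: [-13.8, 0.0, 5.9]
width: 0.0007
```

View pics/g1.png

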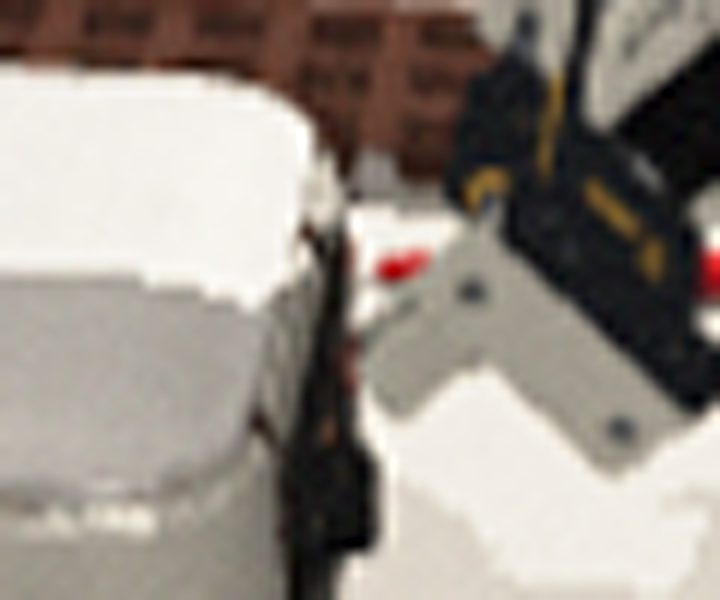

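It has stopped hard at about 14 N. I'll back off straight out of the front and look.

```bash
python3 -m crank '[[-0.007,0.0072,0,0,0,0,0],[-0.021,0.0215,0,0,0,0,0],[-0.05,0.021,0,0,0,0,0],[-0.1,0.021,0,0,0,0,0],[-0.15,0.021,0,0,0,0,0],[-0.15,0.021,0,0,0,0,0]]'
python3 - <<'E'
from h import *
W=grab_frame("wrist");b=W["pixels"][:,:,::-1];cv2.imwrite("pics/wrist3.png",b)
P,R=cur();u=proj(W,[.534,-.2995,.067])[0].astype(int);print(u)
crop(b,u[0]-35,u[1]-25,u[0]+35,u[1]+25,11,"g2.png");crop(b,220,140,460,260,3.3,"g3.png")
E
```

```text
t: 6.35
eef_pos: [0.4072, -0.3033, 0.1588]
ee_rot: [-1.578, 0.795, 0.021]
force: [0.0, 0.5, -0.7]
width: 0.0004
[321 207]
```

View pics/g2.png

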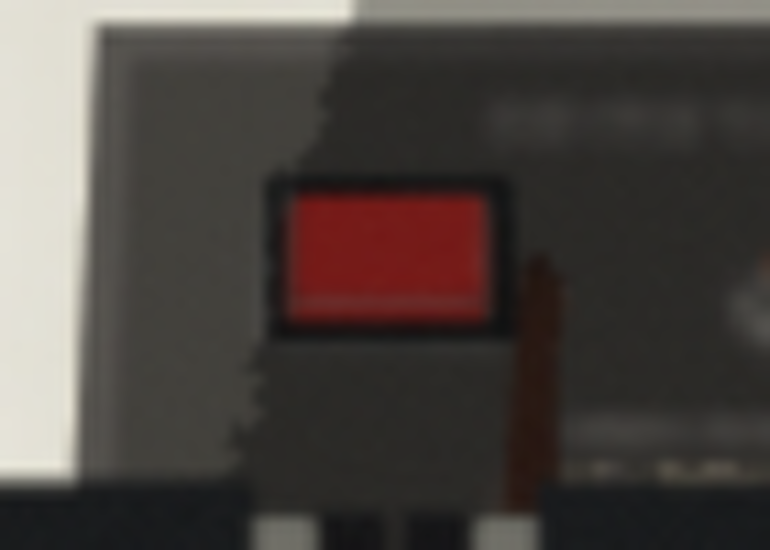

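View pics/g3.png

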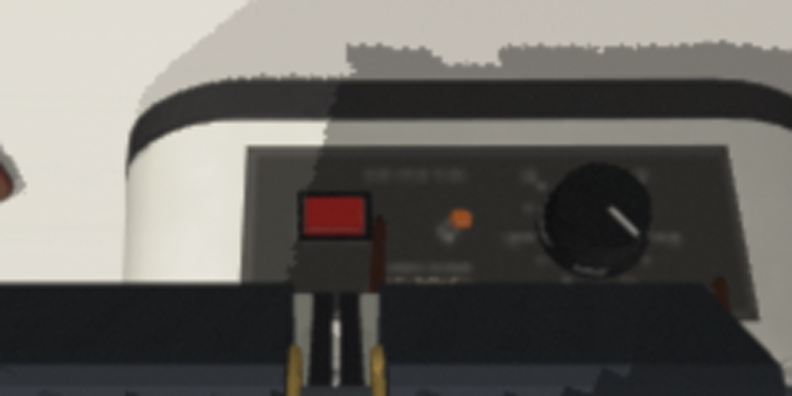

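The dial pointer is unchanged, and the rocker's face is evenly lit with less side wall visible. To confirm it stayed in, I'll go back to x≈0.5247. Before the press this position already gave 3-4 N; if the rocker is on, it should give almost nothing.

```bash
python3 - <<'E'
from h import *
delta((.515,-.2992,.0622),0,target(.027,.8))
E
```

```text
cur [ 0.4077 -0.3029  0.1574] tool shift [ 0.1431 -0.0101  0.0012] rotvec [ 0.002 -0.003  0.004]
```

```bash
python3 -m crank '[[0.035,-0.003,0,0,0,0,0],[0.07,-0.005,0.001,0,0,0,0],[0.105,-0.007,0.001,0,0,0,0],[0.135,-0.0095,0.001,0,0,0,0],[0.143,-0.0101,0.001,0,-0.003,0.004,0],[0.143,-0.0101,0.001,0,-0.003,0.004,0],[0.143,-0.0101,0.001,0,-0.003,0.004,0],[0.143,-0.0101,0.001,0,-0.003,0.004,0]]'
```

```text
t: 7.4
eef_pos: [0.5142, -0.2988, 0.0606]
ee_rot: [-1.569, 0.803, 0.03]
force: [0.8, 0.1, 0.2]
width: 0.0005
```

```bash
python3 -m crank '[[0.004,-0.006,0,0,0,-0.003,0],[0.0055,-0.0079,0,0,0,-0.003,0],[0.0055,-0.0079,0,0,0,-0.003,0]]'; python3 -m crank '[[0.0007,-0.0007,0,0,0,0,0],[0.0007,-0.0007,0,0,0,0,0]]'
```

```text
t: 7.78
eef_pos: [0.5241, -0.2983, 0.0615]
ee_rot: [-1.569, 0.8, 0.031]
force: [0.4, 0.1, 0.2]
width: 0.0001
t: 8.02
eef_pos: [0.5246, -0.2982, 0.061]
ee_rot: [-1.568, 0.801, 0.031]
force: [-2.7, 0.4, 1.5]
width: 0.0005
```

```bash
python3 -m crank '[[0.0007,-0.0007,0,0,0,0,0],[0.0007,-0.0007,0,0,0,0,0]]'; python3 -m crank '[[0.0007,-0.0007,0,0,0,0,0],[0.0007,-0.0007,0,0,0,0,0]]'
```

```text
t: 8.28
eef_pos: [0.5249, -0.2981, 0.0608]
ee_rot: [-1.568, 0.802, 0.031]
force: [-7.5, -1.1, 3.0]
width: 0.0005
t: 8.52
eef_pos: [0.5251, -0.2981, 0.0604]
ee_rot: [-1.568, 0.803, 0.031]
force: [-11.1, -1.1, 4.8]
width: 0.0006
```

Inconclusive: the contact point is within 0.5 mm of the first one. The slope of the face is a better test, so I'll touch it a little higher. If the rocker is on, contact comes later there because the face leans back; if off, it comes earlier.

```bash
python3 -m crank '[[-0.0037,0.0037,0,0,0,0,0],[-0.0074,0.0028,0,0,0,0,0],[-0.0061,-0.0004,0,0,0,-0.003,0],[-0.0061,-0.0004,0,0,0,-0.003,0]]'; python3 -c "
from h import *
P,R=cur();print(P.round(4),R.as_euler('xyz').round(4))"
```

```text
t: 9.02
eef_pos: [0.5236, -0.2984, 0.0662]
ee_rot: [-1.568, 0.797, 0.031]
force: [-0.2, -0.4, 0.1]
width: 0.0004
[ 0.5236 -0.2984  0.0662] [-1.5685  0.7968  0.0309]
```

```bash
python3 -m crank '[[0.0012,0.0012,0,0,0,0,0],[0.0012,0.0012,0,0,0,0,0]]'; for k in 1; do python3 -m crank '[[0.0004,-0.0003,0,0,0,0,0],[0.0004,-0.0003,0,0,0,0,0]]'; python3 -m crank '[[0.0003,-0.0004,0,0,0,0,0],[0.0003,-0.0004,0,0,0,0,0]]';python3 -m crank '[[0.0004,-0.0003,0,0,0,0,0],[0.0004,-0.0003,0,0,0,0,0]]'; done
```

```text
t: 9.28
eef_pos: [0.5229, -0.2982, 0.0639]
ee_rot: [-1.567, 0.798, 0.031]
force: [0.4, -0.2, -0.1]
width: 0.0006
t: 9.52
eef_pos: [0.5234, -0.2983, 0.064]
ee_rot: [-1.568, 0.798, 0.031]
force: [-0.7, 0.2, -0.2]
width: 0.0005
t: 9.78
eef_pos: [0.5239, -0.2983, 0.0642]
ee_rot: [-1.568, 0.798, 0.031]
force: [0.1, -0.1, -1.0]
width: 0.0006
t: 10.02
eef_pos: [0.5243, -0.2983, 0.0641]
ee_rot: [-1.568, 0.798, 0.031]
force: [-0.8, -0.1, -0.3]
width: 0.0001
```

```bash
 python3 -m crank '[[0.0003,-0.0004,0,0,0,0,0],[0.0003,-0.0004,0,0,0,0,0]]';python3 -m crank '[[0.0004,-0.0003,0,0,0,0,0],[0.0004,-0.0003,0,0,0,0,0]]'; python3 -m crank '[[0.0007,-0.0007,0,0,0,0,0],[0.0007,-0.0007,0,0,0,0,0]]'; python3 -m crank '[[0.0007,-0.0007,0,0,0,0,0],[0.0007,-0.0007,0,0,0,0,0]]'
```

```text
t: 10.28
eef_pos: [0.5247, -0.2982, 0.064]
ee_rot: [-1.568, 0.798, 0.031]
force: [-1.4, 0.2, -0.9]
width: 0.0005
t: 10.52
eef_pos: [0.525, -0.2982, 0.0639]
ee_rot: [-1.568, 0.798, 0.031]
force: [-5.3, -0.2, 2.9]
width: 0.0003
t: 10.78
eef_pos: [0.5253, -0.2982, 0.0636]
ee_rot: [-1.568, 0.799, 0.031]
force: [-8.5, 0.0, 4.3]
width: 0.0005
t: 11.02
eef_pos: [0.5255, -0.2981, 0.0633]
ee_rot: [-1.568, 0.8, 0.031]
force: [-13.8, -0.4, 5.6]
width: 0.0004
```

At z 64 mm contact begins at x≈0.5247, against 0.5243 at z 61 mm. So the face leans back like the panel (slope about 0.1), and the rocker is on. I pressed it again to 13.8 N. Now I'll retreat and look at the scale keys with the wrist camera.

```bash
python3 -m crank '[[-0.007,0.0072,0,0,0,0,0],[-0.021,0.0215,0,0,0,0,0],[-0.06,0.021,0,0,0,0,0],[-0.11,0.021,0,0,0,0,0],[-0.15,0.021,0,0,0,0,0],[-0.15,0.021,0,0,0,0,0]]'
python3 - <<'E'
from h import *
delta((.40,.145,.16),0,target(.03,.8))
E
```

```text
t: 11.78
eef_pos: [0.4073, -0.3025, 0.1598]
ee_rot: [-1.574, 0.794, 0.026]
force: [0.9, 0.4, 0.6]
width: 0.0005
cur [ 0.4073 -0.3025  0.1598] tool shift [ 0.003  -0.0047  0.4476] rotvec [ 0.    -0.003  0.006]
```

```bash
python3 -m crank '[[0,0,0.05,0,0,0,0],[0,0,0.1,0,0,0,0],[0,0,0.15,0,0,0,0],[0,0,0.2,0,0,0,0],[0,0,0.25,0,0,0,0],[0,0,0.3,0,0,0,0],[0,-0.002,0.35,0,0,0,0],[0,-0.004,0.4,0,0,0,0],[0.003,-0.0047,0.4476,0,-0.003,0.006,0],[0.003,-0.0047,0.4476,0,-0.003,0.006,0]]'
python3 - <<'E'
from h import *
P,R=cur();print(P,R.as_euler('xyz'))
W=grab_frame("wrist");b=W["pixels"][:,:,::-1];cv2.imwrite("pics/wrist4.png",b)
E
```

```text
t: 13.02
eef_pos: [0.5072, -0.0048, 0.3819]
ee_rot: [-1.462, 0.233, 0.214]
force: [-2.1, 0.9, -2.3]
width: 0.0002
[ 0.50715816 -0.00479115  0.38188859] [-1.46208628  0.23337963  0.21435958]
```

View pics/wrist4.png

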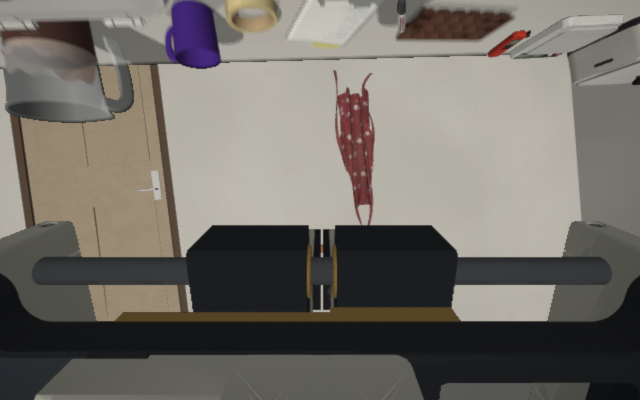

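The arm left the path: it's safe and high at z 0.38, but tilted. This looks like the wrist limit (joint 5 ≤ 0). I'll check the joints and then go to a tool-down pose.

```bash
python3 - <<'E'
from h import *
print(np.round(get_state()["q"],3), np.round(get_state()["qd"],3))
delta((.46,.0,.33),0,target(.0,1.5))
delta((.50,.145,.2),0,target(.03,1.5708))
f=grab_frame("scene");cv2.imwrite("pics/scene4.png",f["pixels"][:,:,::-1])
E
```

```text
[-0.343 -0.432 -0.626 -1.432 -0.554 -0.121] [-0.135  0.025  0.003 -0.131 -0.343  0.209]
cur [5.063e-01 2.000e-04 3.807e-01] tool shift [-0.032   0.0606  0.0036] rotvec [0.09  0.22  1.246]
cur [5.063e-01 2.000e-04 3.807e-01] tool shift [0.0676 0.1837 0.1238] rotvec [0.073 0.199 1.319]
```

View pics/scene4.png

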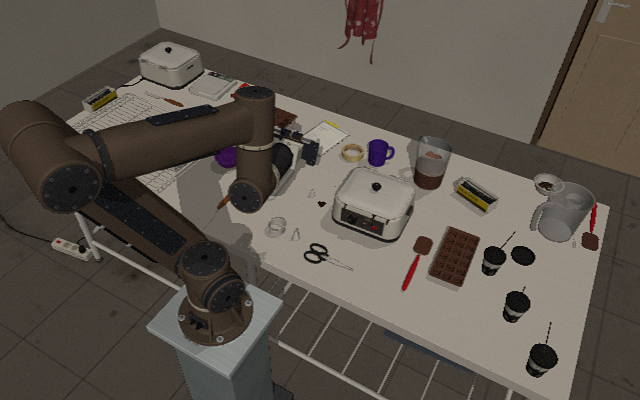

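```bash
python3 -m crank '[[-0.004,0.008,0,0.01,0.03,0.15,0],[-0.008,0.016,0.001,0.02,0.06,0.32,0],[-0.012,0.024,0.001,0.03,0.09,0.48,0],[-0.016,0.032,0.002,0.04,0.115,0.64,0],[-0.02,0.04,0.002,0.06,0.14,0.8,0],[-0.024,0.048,0.003,0.07,0.17,0.96,0],[-0.028,0.056,0.003,0.08,0.2,1.12,0],[-0.032,0.06,0.004,0.09,0.22,1.246,0],[-0.032,0.06,0.004,0.09,0.22,1.246,0]]'
python3 - <<'E'
from h import *
print(np.round(get_state()["q"],3), np.round(get_state()["qd"],3))
delta((.50,.145,.2),0,target(.03,1.5708))
E
```

```text
t: 14.25
eef_pos: [0.4652, -0.0025, 0.3464]
ee_rot: [-1.309, 0.653, 0.424]
force: [-0.3, -1.4, -0.9]
width: 0.0005
[ 0.407 -0.557 -0.834 -0.037 -0.377 -1.788] [ 0.64  -0.035 -0.764  1.808 -0.145 -2.183]
cur [ 0.4652 -0.0025  0.3464] tool shift [0.1624 0.0892 0.1005] rotvec [0.123 0.296 0.87 ]
```

```bash
python3 -m crank '[[0,0,0,0.02,0.05,0.15,0],[0,0,0,0.04,0.1,0.3,0],[0,0,0,0.06,0.15,0.45,0],[0,0,0,0.09,0.21,0.6,0],[0,0,0,0.11,0.26,0.75,0],[0,0,0,0.123,0.296,0.87,0],[0,0,0,0.123,0.296,0.87,0]]'
python3 - <<'E'
from h import *
print(np.round(get_state()["q"],3), np.round(get_state()["qd"],3))
delta((.50,.145,.2),0,target(.03,1.5708))
E
```

```text
t: 15.12
eef_pos: [0.4665, -0.0011, 0.347]
ee_rot: [1.101, 1.567, 2.704]
force: [-0.2, -0.7, -0.8]
width: 0.0005
[ 0.419 -0.051 -0.211 -0.003 -1.413 -1.956] [ 0.007 -0.078 -0.053  0.01   0.069 -0.012]
cur [ 0.4665 -0.0011  0.347 ] tool shift [ 0.1472 -0.0387  0.1447] rotvec [ 0.003  0.002 -0.004]
```

```bash
python3 -m crank '[[0.025,-0.015,0.035,0,0,0,0],[0.06,-0.03,0.07,0,0,0,0],[0.1,-0.05,0.11,0,0,0,0],[0.147,-0.0687,0.145,0.003,0.002,-0.004,0],[0.147,-0.0687,0.145,0.003,0.002,-0.004,0],[0.147,-0.0687,0.145,0.003,0.002,-0.004,0]]'
python3 - <<'E'
from h import *
P,R=cur();print(P,R.as_matrix().round(3))
W=grab_frame("wrist");b=W["pixels"][:,:,::-1];cv2.imwrite("pics/wrist5.png",b)
print(proj(W,[.536,.147,.029]),proj(W,[.536,.172,.029]))
E
```

```text
t: 15.88
eef_pos: [0.5313, 0.1461, 0.2043]
ee_rot: [-1.491, 1.56, 0.11]
force: [0.0, -0.3, 0.2]
width: 0.0005
[0.5312703  0.14609494 0.20425999] [[ 0.01  -0.999 -0.03 ]
 [ 0.001 -0.03   1.   ]
 [-1.    -0.011  0.001]]
[[321.40111673 181.47035254]] [[343.46726784 182.15524946]]
```

View pics/wrist5.png

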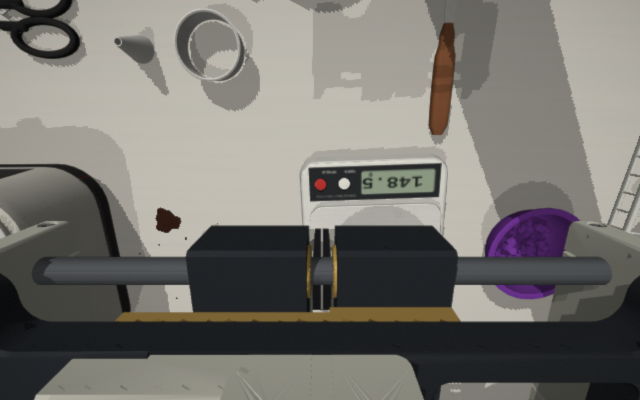

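The wrist view shows the red power key at (320.5,184), the white tare key at (344.5,183.5), and the purple bowl well off at (540,255).

```bash
python3 - <<'E'
from h import *
b=cv2.imread("pics/wrist5.png");crop(b,295,150,455,230,5,"i1.png")
W=grab_frame("wrist");P,R=cur();print(P)
hsv=cv2.cvtColor(W["pixels"],cv2.COLOR_RGB2HSV)[150:215,300:360]
red=((hsv[...,0]<10)|(hsv[...,0]>170))&(hsv[...,1]>150)&(hsv[...,2]>80)
y,x=np.nonzero(red);print(len(x),x.mean()+300,y.mean()+150)
pw=(x.mean()+300.5,y.mean()+150.5)
print("power",atz(W,*pw,.029),"tare",atz(W,344.7,183.7,.029))
for u,v in((308,200),(440,194)):print(atz(W,u,v,.026))
for u,v in((308,168),(440,163)):print(atz(W,u,v,.026))
E
```

```text
[0.53196558 0.1465013  0.20565543]
100 319.73 182.92000000000002
power [0.53932348 0.14613712 0.029     ] tare [0.53878035 0.17396336 0.029     ]
[0.56035867 0.13252372 0.026     ]
[0.54832313 0.28540359 0.026     ]
[0.52257339 0.13178759 0.026     ]
[0.51219702 0.28025531 0.026     ]
```

View pics/i1.png

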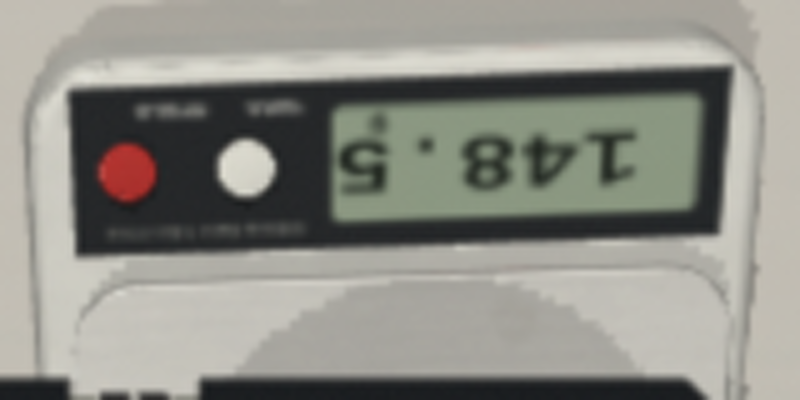

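```bash
python3 - <<'E'
from h import *
delta((.538,.1385,.045),0,target(.03,1.5708))
E
```

```text
cur [0.532  0.1465 0.2057] tool shift [ 0.1607 -0.0036 -0.0086] rotvec [-0.     0.003  0.014]
```

```bash
python3 -m crank '[[0.04,-0.002,-0.008,0,0,0,0],[0.08,-0.003,-0.0085,0,0,0,0],[0.12,-0.0036,-0.0086,0,0,0,0],[0.15,-0.0036,-0.0086,0,0,0,0],[0.1595,-0.0036,-0.0086,0,0,0,0],[0.1595,-0.0036,-0.0086,0,0,0,0],[0.1595,-0.0036,-0.0086,0,0,0,0]]'
python3 - <<'E'
from h import *
P,R=cur();print(P,R.as_matrix().round(3)[:,0])
for n in("side","scene","wrist"):
    f=grab_frame(n);b=f["pixels"][:,:,::-1];cv2.imwrite(f"pics/{n}6.png",b)
    if n=="side": crop(b,260,220,340,290,10,"j1.png");print((proj(f,[P,[.538,.1463,.029]])-[260,220])*10)
    if n=="wrist": crop(b,260,140,400,260,5,"j2.png")
print(get_state()["force"])
E
```

```text
t: 16.85
eef_pos: [0.5388, 0.14, 0.0465]
ee_rot: [-1.389, 1.555, 0.213]
force: [1.0, -1.2, 0.7]
width: 0.0002
[0.53880514 0.13995513 0.04651405] [ 0.015  0.003 -1.   ]
[[423.00520821 264.65677383]
 [423.48074838 331.70716676]]
[-0.30280712  0.05868018 -0.28262599]
```

View pics/j1.png

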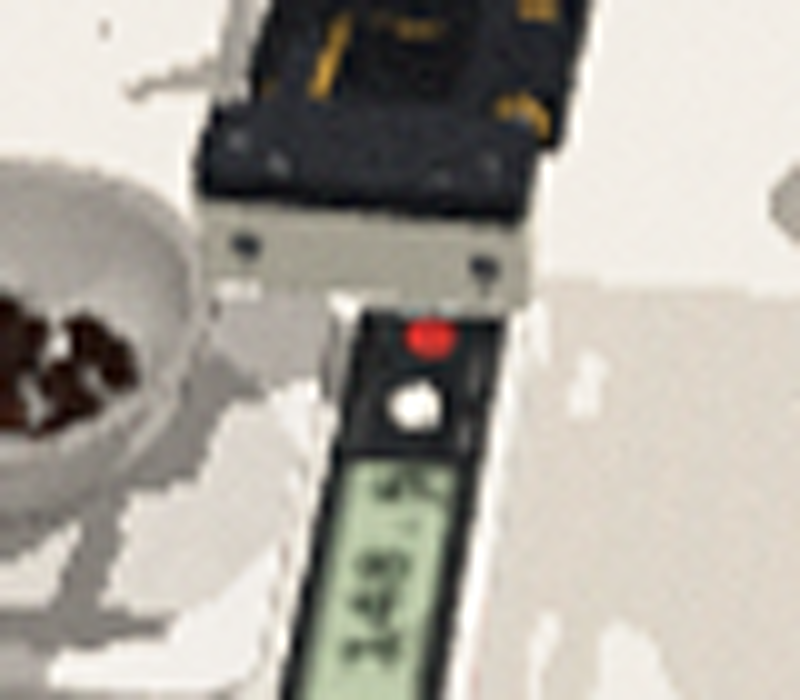

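View pics/j2.png

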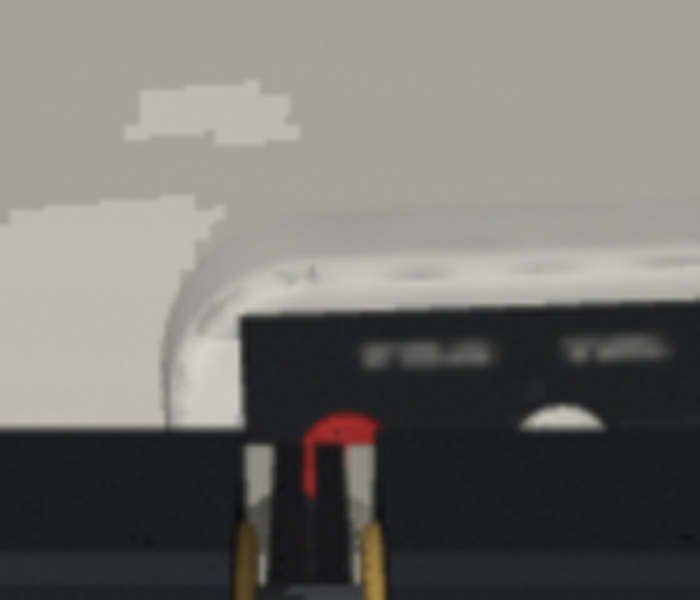

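The wrist crop shows the inner finger lined up over the red key at (328,224). The tare key, at (373,224), is 20 mm clear of it. I'll descend in small guarded steps.

```bash
python3 -m crank '[[0.005,0,0,0,0,0,0],[0.01,0,0,0,0,0,0],[0.013,0,0,0,0,0,0],[0.013,0,0,0,0,0,0]]'; python3 -m crank '[[0.001,0,0,0,0,0,0],[0.001,0,0,0,0,0,0]]'; python3 -m crank '[[0.001,0,0,0,0,0,0],[0.001,0,0,0,0,0,0]]'
```

```text
t: 17.5
eef_pos: [0.5377, 0.1395, 0.0313]
ee_rot: [-1.49, 1.559, 0.112]
force: [-0.8, 0.2, -0.6]
width: 0.0002
t: 17.75
eef_pos: [0.5381, 0.1396, 0.0308]
ee_rot: [-1.452, 1.558, 0.15]
force: [-0.3, -0.2, 0.2]
width: 0.0004
t: 18.0
eef_pos: [0.5381, 0.1396, 0.0298]
ee_rot: [-1.451, 1.558, 0.151]
force: [0.3, -0.3, -0.3]
width: 0.0004
```

```bash
python3 -m crank '[[0.0007,0,0,0,0,0,0],[0.0007,0,0,0,0,0,0]]'; python3 -m crank '[[0.0007,0,0,0,0,0,0],[0.0007,0,0,0,0,0,0]]'; python3 -m crank '[[0.0007,0,0,0,0,0,0],[0.0007,0,0,0,0,0,0]]'
```

```text
t: 18.25
eef_pos: [0.5381, 0.1396, 0.0292]
ee_rot: [-1.449, 1.558, 0.153]
force: [-0.3, -0.2, 2.4]
width: 0.0006
t: 18.5
eef_pos: [0.5381, 0.1396, 0.0286]
ee_rot: [-1.453, 1.558, 0.149]
force: [-1.1, 0.1, 4.8]
width: 0.0008
t: 18.75
eef_pos: [0.5381, 0.1396, 0.0281]
ee_rot: [-1.454, 1.558, 0.148]
force: [-2.9, -0.5, 6.6]
width: 0.0002
```

```bash
python3 -m crank '[[0.0005,0,0,0,0,0,0],[0.0005,0,0,0,0,0,0]]'; python3 -m crank '[[0.0005,0,0,0,0,0,0],[0.0005,0,0,0,0,0,0]]'
```

```text
t: 19.0
eef_pos: [0.5382, 0.1397, 0.0279]
ee_rot: [-1.453, 1.558, 0.149]
force: [-3.9, -0.4, 11.0]
width: 0.0007
t: 19.25
eef_pos: [0.5382, 0.1397, 0.0278]
ee_rot: [-1.455, 1.557, 0.147]
force: [-4.9, -0.8, 15.1]
width: 0.0003
```

It's fully down (1.5 mm travel, hard stop at 15 N). Now I'll release and lift.

```bash
python3 -m crank '[[-0.003,0,0,0,0,0,0],[-0.012,0,0,0,0,0,0],[-0.02,0,0,0,0,0,0],[-0.02,0,0,0,0,0,0]]'
python3 - <<'E'
from h import *
P,R=cur();print(P);b=grab_frame("wrist")["pixels"][:,:,::-1];crop(b,260,140,400,260,5,"k1.png")
b=grab_frame("side")["pixels"][:,:,::-1];crop(b,215,210,335,310,6,"k2.png")
delta((.538,.1815,.045),0,target(.03,1.5708))
E
```

```text
t: 19.75
eef_pos: [0.5383, 0.1399, 0.0475]
ee_rot: [-1.411, 1.557, 0.191]
force: [0.6, 0.6, -0.4]
width: 0.0001
[0.53832459 0.13989182 0.04750348]
cur [0.5378 0.1396 0.0468] tool shift [ 0.0019 -0.0015  0.0419] rotvec [0.001 0.002 0.013]
```

View pics/k1.png

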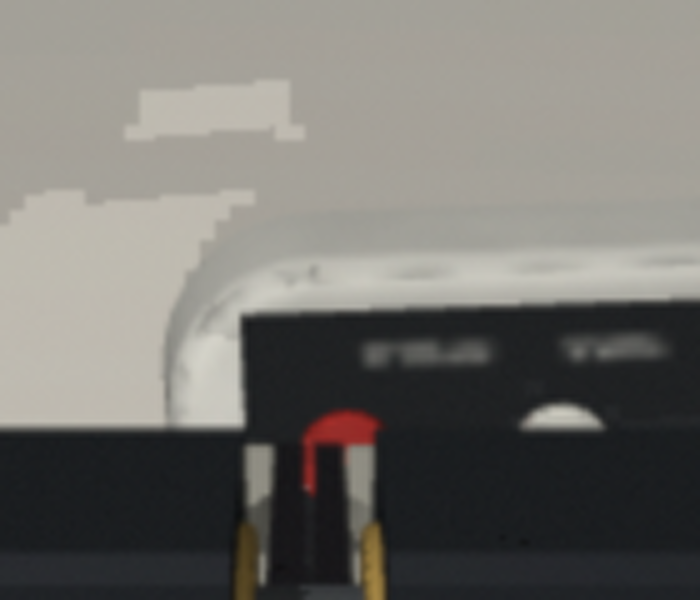

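View pics/k2.png

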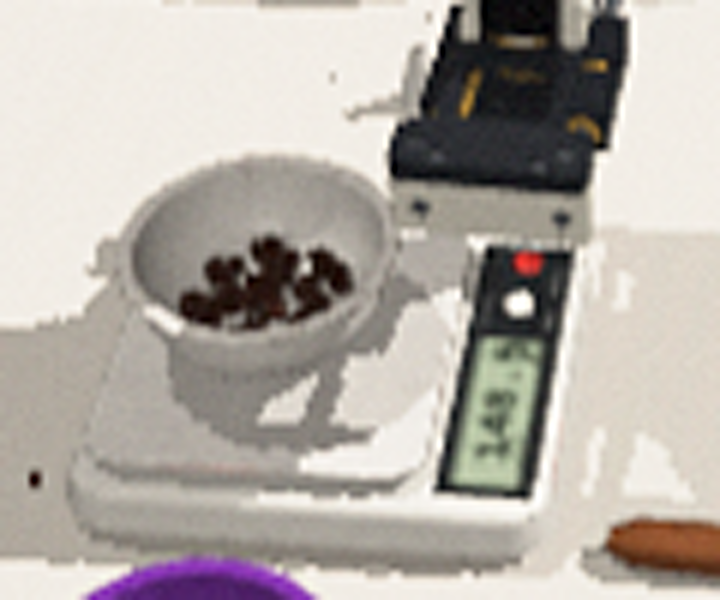

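The scale hasn't shifted (same crop pixels) and the red key is up. Now the tare key: the right-hand finger over it, with the rest of the tip towards the display.

```bash
python3 -m crank '[[0,0,0.02,0,0,0,0],[0,0,0.041,0,0,0,0],[0,0,0.041,0,0,0,0],[0,0,0.041,0,0,0,0]]'
python3 - <<'E'
from h import *
P,R=cur();print(P);b=grab_frame("wrist")["pixels"][:,:,::-1];crop(b,260,140,400,260,5,"l1.png")
E
```

```text
t: 20.35
eef_pos: [0.5362, 0.1811, 0.0465]
ee_rot: [-1.474, 1.559, 0.129]
force: [-0.2, -0.0, 0.5]
width: 0.0006
[0.53620647 0.18105278 0.04648086]
```

View pics/l1.png

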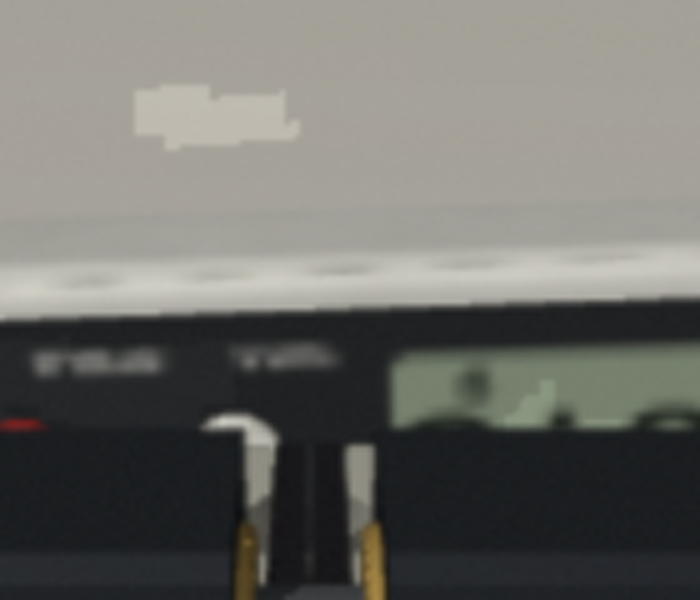

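The key's centre is at crop x≈240, 8.5 mm from the gap between the fingers, and each finger is only about 7 mm thick. I'll shift back 5 mm before pressing; the tip still clears the power key by more than 10 mm.

```bash
python3 -m crank '[[0,0,-0.0025,0,0,0,0],[0,0,-0.005,0,0,0,0],[0,0,-0.005,0,0,0,0]]'
python3 - <<'E'
from h import *
P,R=cur();print(P);b=grab_frame("wrist")["pixels"][:,:,::-1];crop(b,260,140,400,260,5,"l2.png")
E
python3 -m crank '[[0.005,-0.001,0,0,0,0,0],[0.01,-0.001,0,0,0,0,0],[0.013,-0.001,0,0,0,0,0],[0.013,-0.001,0,0,0,0,0]]'
```

```text
t: 20.78
eef_pos: [0.5367, 0.175, 0.0468]
ee_rot: [-1.455, 1.558, 0.146]
force: [-0.1, -0.0, 0.5]
width: 0.0003
[0.536694   0.17504969 0.04679775]
t: 21.32
eef_pos: [0.5376, 0.1755, 0.0333]
ee_rot: [-1.49, 1.559, 0.112]
force: [0.8, 1.0, -0.7]
width: 0.0004
```

View pics/l2.png

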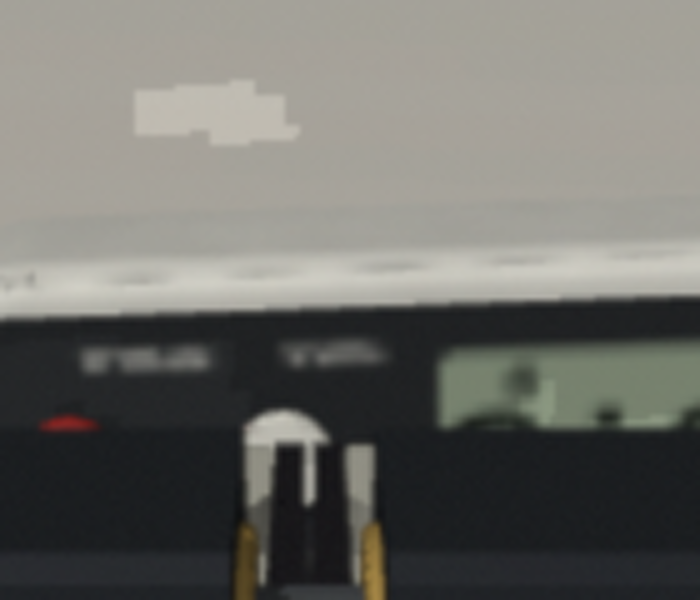

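The white key is now squarely under the right-hand finger (centre at crop 285, finger 245-310). I'll press with guarded steps.

```bash
python3 -m crank '[[0.0015,0,0,0,0,0,0],[0.003,0,0,0,0,0,0],[0.003,0,0,0,0,0,0]]'; python3 -m crank '[[0.0007,0,0,0,0,0,0],[0.0007,0,0,0,0,0,0]]'; python3 -m crank '[[0.0007,0,0,0,0,0,0],[0.0007,0,0,0,0,0,0]]'; python3 -m crank '[[0.0007,0,0,0,0,0,0],[0.0007,0,0,0,0,0,0]]'
```

```text
t: 21.7
eef_pos: [0.5378, 0.1756, 0.0307]
ee_rot: [-1.457, 1.558, 0.145]
force: [0.7, -0.4, 0.4]
width: 0.0002
t: 21.95
eef_pos: [0.5379, 0.1756, 0.0301]
ee_rot: [-1.454, 1.558, 0.148]
force: [-0.7, -0.2, 0.1]
width: 0.0005
t: 22.2
eef_pos: [0.538, 0.1756, 0.0294]
ee_rot: [-1.454, 1.558, 0.148]
force: [0.1, -0.8, 0.8]
width: 0.0003
t: 22.45
eef_pos: [0.538, 0.1757, 0.0288]
ee_rot: [-1.449, 1.558, 0.153]
force: [-1.1, 0.6, 4.3]
width: 0.001
```

```bash
python3 -m crank '[[0.0007,0,0,0,0,0,0],[0.0007,0,0,0,0,0,0]]'; python3 -m crank '[[0.0007,0,0,0,0,0,0],[0.0007,0,0,0,0,0,0]]'; python3 -m crank '[[0.0005,0,0,0,0,0,0],[0.0005,0,0,0,0,0,0]]'
```

```text
t: 22.7
eef_pos: [0.538, 0.1757, 0.0282]
ee_rot: [-1.452, 1.558, 0.15]
force: [-1.3, -0.2, 5.3]
width: -0.0001
t: 22.95
eef_pos: [0.5381, 0.1757, 0.028]
ee_rot: [-1.452, 1.558, 0.151]
force: [-3.6, 0.1, 9.9]
width: 0.0003
t: 23.2
eef_pos: [0.5381, 0.1757, 0.0279]
ee_rot: [-1.451, 1.557, 0.152]
force: [-4.5, -1.3, 14.2]
width: 0.0004
```

It's fully down at the same 27.9 mm hard stop. I'll release, lift clear and check.

```bash
python3 -m crank '[[-0.003,0,0,0,0,0,0],[-0.02,0,0,0,0,0,0],[-0.06,0,0,0,0,0,0],[-0.11,0,0,0,0,0,0],[-0.17,0,0,0,0,0,0],[-0.17,0,0,0,0,0,0],[-0.17,0,0,0,0,0,0]]'
python3 - <<'E'
from h import *
b=grab_frame("wrist")["pixels"][:,:,::-1];crop(b,295,150,455,230,5,"m1.png")
b=grab_frame("side")["pixels"][:,:,::-1];cv2.imwrite("pics/side9.png",b)
E
```

```text
t: 24.08
eef_pos: [0.5354, 0.1753, 0.1965]
ee_rot: [-1.411, 1.558, 0.19]
force: [0.2, 0.2, -1.6]
width: 0.0004
```

View pics/m1.png

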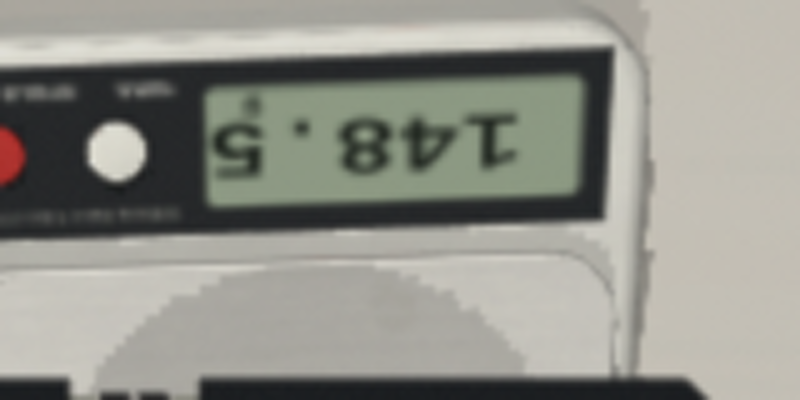

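View pics/side9.png

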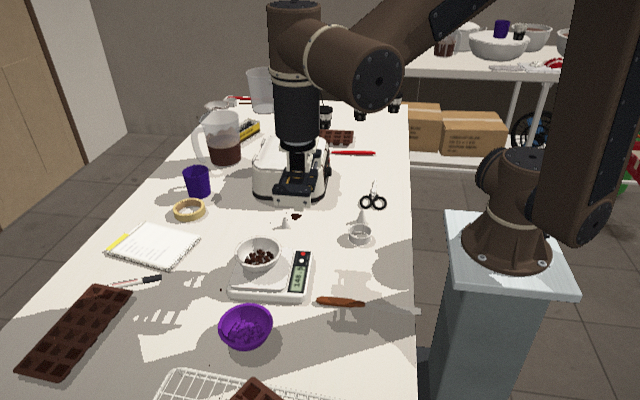

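The scale (272,270), bowl (258,253), nozzles, ring and scissors are at their starting pixels, and nothing is touched. I'll hand in.

```bash
python3 -c "
from station import *
print(get_state()['t'],get_state()['force']);print(job_done())"
```

```text
24.175 [-0.38658406  0.01227764 -0.49838289]
the job is handed in; nothing more can be done
None
```

I pressed the rocker to on, then pressed and released the power key, then the tare key, and handed the job in at t ≈ 24 s. No verdict was reported.

- **Rocker:** I pressed the upper half until it stopped hard, at about 14 N. My first repeat touch was inconclusive. Touching the face at two heights then showed it leaning back like the panel, which fits "on", and I pressed it once more to 13.8 N.
- **Scale keys:** Each key went down about 1.5 mm to a hard stop, at 14–15 N, and was then let go.
- **Last pictures:** The side view shows the scale, bowl and bystanders at their starting pixels, with the gripper about 0.2 m up, touching nothing. The dial's pointer was unchanged after the first rocker press; I did not check it closely after that.
- **What went wrong or didn't agree:**
  - Crossing from the melter to the scale, the arm strayed up from the planned path near a wrist limit. It touched nothing, and I brought it back to tool-down.
  - The cameras disagreed by up to about 6 mm on the keys, so I lined up each press with the wrist view.
  - The scale's display still read 148.5 after the tare.

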